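# Tip a bored branch billet onto its flat back and centre it under the microscope

### The job

Get the standing branch billet ready to look at under the stereo microscope: tip it over on the mat so that it falls onto its flat sawn back with the bark face up, then slide it along the mat until the beetle's exit hole is centred under the lens, and let go. The bark is loose, so do not pick the billet up off the mat; do not bump the microscope, and leave the two bottles, the branch slice and the brush where they are.

Things in the scene. Friction and masses are not known exactly. Their poses are not given: they have to be found in the camera images.
- billet: Sawn branch piece, loose, about 170 g, 110 mm long, 60 wide, 45 thick. Flat back; flat sides 60 apart, 26 deep from the back; then rounded bark. Origin: middle of the end it stands on, 22 from the back, 23 from the bark crown. Axes: +z along it (up at the start), +x out of the flat back, y across. At the start +x points roughly to the lens. Lying right, +x points down, +z level, height 45 mm.
- hole (a point): The exit hole, a black 7 mm spot in a pale peeled patch on the crown line of the billet's bark face, 42 mm from the end the billet stands on (at -23, 0, 42 mm in the billet's axes).
- billet_mid (a point): Centre of mass of the billet, 20 mm from its back and 55 mm from its ends; 58 mm above the bench while the billet stands on the mat, 23 mm when it lies on its back. Leant about 20 degrees towards its back, the billet overbalances and falls; pushed near its top it tips, pushed low it only slides.
- lens (a point): Centre of the microscope's lens front, 155 mm above the bench; it looks straight down. Around it: black ring lamp, 92 mm in diameter, from 158 mm up; white zoom body, 80 mm in diameter, from 205 mm; head 115 mm wide from 285 mm. A gripper that points straight down has no room close beside the lens axis: it must come in leaning.
- microscope: Stereo microscope on a boom stand, fixed. Origin on the bench under the lens; x points away from the robot's side, towards the eyepieces (they reach 150 mm out, 370 to 450 mm up). Boom 325 mm up, towards -y, to a 32 mm pillar 370 mm from the lens axis, on a 260 x 250 x 30 mm base. Focus knobs 48 mm wide, 100 mm to -y of the lens, 292 mm up, reaching 52 mm to either side in x.
- mat: Fixed dark rubber bench mat, 260 x 440 mm, 3 mm thick, under the lens and the billet; origin at the middle of its underside, on the bench. Long side along the microscope's y axis.
- bottle_a: Bystander: loose clear culture bottle with white cap, 54 mm in diameter, 105 mm high, origin at the centre of its foot.
- bottle_b: Bystander: like bottle_a, 54 mm in diameter, 105 mm high.
- slice: Bystander: loose round slice of a branch, 62 mm in diameter, 14 mm thick, origin at the centre of its underside.
- brush: Bystander: small loose flat brush lying on the bench, about 160 mm long, along its own x, 42 mm wide, 20 mm high, origin at mid-length on the bench.
Things that resemble listed ones, but are neither listed nor needed, are in the scene too. Of the things that look like the billet, take the one that is farthest to the robot's left at the start.

How it is judged:
On the way:
1. the billet has been tipped over and lies on its flat back, bark up (angle between billet's own x axis and vertical above 3.04 rad and height (world z) of billet_mid below 0.028 m), for 0.2 s.
At the end, for the whole second after the job is handed in: The billet lies still, flat on its sawn back on the mat (within 0.1 rad of level) with the bark up, and the exit hole is within 10 mm of straight under the centre of the lens (a 20 mm field of view) (all of step 1 and horizontal distance between hole and lens below 0.01 m and linear speed of billet below 0.01 m/s); the robot touches nothing.
It fails at once if the billet is lifted off the mat (more than about 20 mm) (height (world z) of billet_mid above 0.082 m or (angle between billet's own x axis and vertical above 2.84 rad and height (world z) of billet_mid above 0.05 m)).
It fails at once if something bumps the microscope (more than 3 N) (contact force between microscope and anything else above 3 N).
It fails at once if a bystander is moved more than 15 mm (distance of any of bottle_a, bottle_b, slice, brush from where it was at the start of the episode above 0.015 m).
It also fails if it takes over 45 s, if anything falls off the work surface, if the arm or the gripper's body presses on something with over 40 N, if the wrist force passes 120 N, or if a joint passes its speed limit or range.

### The arm

A 6-joint arm with a two-finger parallel gripper is mounted at the origin on the work surface. World frame = base frame: x ahead of the robot, y to its left, z up, the work surface at z = 0. Lengths are in m, angles in rad, forces in N, time in s.
With the tool pointing down it reaches from about 0.35 to 0.775 m from the base axis. Payload 7.3 kg.
Tool frame: the origin (TCP) lies at the very end of the fingers, on their centre line; the grasp point (between the pads) lies 19 mm behind it; z points along the fingers, y is the direction in which the jaws open and shut (so a half turn about z gives the same grasp; the last joint's range is limited). The gripper opens to 92 mm and grips with 3 to 60 N. Pads are 19 mm wide; open, the fingers measure 130 mm over their backs; the gripper's body (75 mm by 190 mm) begins 47 mm behind the grasp point.
Start: joints at [1.094, 0.342, 1.524, -0, 1.275, -0.146], TCP at [0.171, 0.497, 0.227] pointing down, gripper open.
Joint ranges: [-2.53, 2.53], [-0.77, 2.02], [0.04, 2.7], [-1, 4.14], [0.28, 2.66], [-3.11, 3.11]. Speed limits (rad/s): [2.57, 2.57, 3.14, 3.14, 3.14, 3.14].

### API

Orientations are given as [roll, pitch, yaw] about the fixed x, y, z axes, in that order (R = Rz(yaw) Ry(pitch) Rx(roll)).
In Python, from cell import robot gives the robot as it stands.
- The arm moves only by the shell command python3 -m pendant 'ROWS' [OPENING] [FORCE]. ROWS is JSON, a list of rows, each a list of 2 entries, a list of its own where there are three numbers: the shift along the tool's x, y, z in mm, then the turn about the tool's z in degrees. In form: [[[x, y, z], turn], ...]. A call has 1 to 10 rows; each row is the pose to reach, as a shift and turn from the pose measured when the call began, along the tool's axes at that moment; what a row does not reach only later rows make up. A row lasts 1/12 s, in which the tool goes at most 41.7 mm and 7.16 degrees, less where a joint would pass 70% of its speed; a pose out of reach is approached as far as the arm can. A call with a gripper value outside its range is refused whole. OPENING is the opening, from 0 (shut) to 1 (fully open), set as the call begins (- or left out, the last holds). The fingers move at their own pace and stop on an object; FORCE is the grip in N (left out, the last holds). Time passes only in rows, so rows that repeat a pose let the fingers close. It gives the time, the measured TCP pose, the force and the opening at its end, in the units of the state.
- robot.observe(): the state, without advancing time (a new reading comes with each control period).
- robot.read_camera(name): name is "side" or "top" or "wrist"; returns the picture (480x640x3 uint8, red, green, blue); there is no depth.
- robot.calibration(name): a dict with "vfov" (degrees; the focal length in pixels is half the picture's height over the tangent of half this angle, whatever the lens; pixels are square), "cx", "cy" (the principal point, pixels), "rvec" (rotation vector, rad) and "tvec" (3), from world to camera coordinates, as OpenCV has them. Camera axes: x right, y down, z forward; pixel columns grow to the right and rows downward; lengths in m; the calibration is good to about 2 mm. A picture is of the moment at which its call begins: read the wrist's pose just before it. calibration takes no time and is no camera call; for the wrist camera it gives the pose at the moment of the call.
- robot.hand_in(): hands the job in, once; it reports no verdict.
Trained networks look in the newest picture that a camera, given by its name, has taken for a name from the list of things; names that differ only in an ending like _2 or _b are one class to them, and where a whole thing is asked for, a point or a joint stands for the part that bears it (a point fixed in the world has none). Each returns a list of dicts, best first, with "p" (0 to 1); they miss things now and then, are a little off and sometimes report something else, mostly with a low value. They report only what shows in the picture. A call takes as long as a camera call. They do not tell look-alikes from the thing itself.
- robot.find_in(camera, query): "xy" ([column, row] as shares, 0 to 1, of the picture: columns of its width, rows of its height, amid what is visible of it).
The state is a dict: "time": time; "qpos": joint angles; "qvel": joint speeds; "joint_efforts": joint torques, N m; "tool_pos": TCP position; "tool_rot": TCP orientation; "contact_force": force on the tool from outside, world axes, zero at the start; "torque": the same for the moment, N m; "opening": finger opening in m.
Only numpy, scipy, OpenCV 4.12 (cv2) and the standard library are available. Lean on these libraries where they do the work, as an engineer would, in place of code of your own. Each camera call takes 0.05 s, during which the arm holds its last target.

## Working session

There is one attempt and no reset: what is moved stays moved. The work goes in short steps, Python scripts to look and compute and a shell command to move; the robot and the scene stay as the last step left them, time stands still between calls to the robot, and variables do not carry over. Pictures are saved under pics/ and viewed, and the job is handed in when it is done.

```bash
ls; mkdir -p pics; cat > h.py <<'E'
import numpy as np, cv2
from scipy.spatial.transform import Rotation as R
from cell import robot
def cam(n):
    c=robot.calibration(n); f=240/np.tan(np.radians(c["vfov"])/2)
    K=np.array([[f,0,c["cx"]],[0,f,c["cy"]],[0,0,1]]); return K,cv2.Rodrigues(np.array(c["rvec"],float))[0],np.array(c["tvec"],float),c
def proj(n,P):
    K,Rm,t,_=cam(n); p=(Rm@np.atleast_2d(P).T).T+t; q=(K@p.T).T; return q[:,:2]/q[:,2:]
def ray(n,uv,z):
    K,Rm,t,_=cam(n); d=Rm.T@np.linalg.inv(K)@np.array([uv[0],uv[1],1.]); o=-Rm.T@t
    return o+d*(z-o[2])/d[2]
def snap(n,name):
    im=robot.read_camera(n); cv2.imwrite(f"pics/{name}.png",cv2.cvtColor(im,cv2.COLOR_RGB2BGR)); return im
E
python3 - <<'E'
from h import *
print(robot.observe())
for n in("side","top","wrist"):
    snap(n,n+"0"); c=cam(n)[3]; print(n,c); 
    for q in("billet","hole","lens","microscope","mat","bottle_a","slice","brush"):
        print(q,[(round(d["xy"][0]*640),round(d["xy"][1]*480),round(d["p"],2)) for d in robot.find_in(n,q)][:4])
print(robot.observe()["time"])
E
```

```text
pics
{'time': 0.0, 'qpos': array([ 1.09399544e+00,  3.42725718e-01,  1.52502577e+00, -1.08957602e-05,
        1.27540448e+00, -1.46052101e-01]), 'qvel': array([-0.00183829,  0.00061415, -0.00068295,  0.0003937 , -0.00129496,
       -0.00101252]), 'joint_efforts': array([ 5.87968734e-04, -4.31235480e+01, -2.44225377e+01,  7.18339370e-02,
        5.57885470e-02, -1.25299903e-04]), 'tool_pos': array([0.1703104 , 0.4961702 , 0.22604036]), 'tool_rot': array([-3.14004447e+00, -2.17206314e-04,  2.81084688e+00]), 'contact_force': array([-0.21362028,  0.9963295 , -0.01978794]), 'torque': array([ 0.0122018 ,  0.04058826, -0.00670917]), 'opening': 0.09162662076644001}
side {'vfov': 46.229126801872894, 'cx': 312.50929507173703, 'cy': 244.01589520296423, 'rvec': array([ 0.55501505, -2.71570066,  1.07813199]), 'tvec': array([0.57525505, 0.24795418, 0.82004888])}
billet [(299, 341, 0.94), (501, 237, 0.93), (226, 194, 0.91)]
hole [(498, 244, 0.98), (298, 339, 0.94), (228, 194, 0.65)]
lens [(348, 148, 0.71)]
microscope [(349, 150, 0.72), (299, 342, 0.2)]
mat [(284, 371, 0.94)]
bottle_a [(171, 284, 0.
[... 175 characters left out ...]
10680206, -2.13691067,  0.19758629]), 'tvec': array([0.03032576, 0.59945413, 1.27281178])}
billet [(368, 129, 0.91), (259, 247, 0.87), (417, 354, 0.73)]
hole [(412, 355, 0.98), (370, 133, 0.63), (259, 247, 0.58)]
lens [(323, 150, 0.63), (441, 227, 0.62)]
microscope [(444, 229, 0.65)]
mat [(252, 257, 0.79)]
bottle_a [(274, 144, 0.82), (322, 150, 0.56)]
slice [(262, 322, 0.8), (252, 259, 0.51)]
brush [(323, 332, 0.79)]
wrist {'vfov': 61.38242321905414, 'cx': 320.98104260741906, 'cy': 238.47667742561867, 'rvec': array([-2.34409826, -1.6753107 , -0.25600997]), 'tvec': array([-0.52504556, -0.03745903,  0.39286001])}
billet []
hole []
lens []
microscope []
mat []
bottle_a []
slice []
brush []
1.35
```

View pics/side0.png

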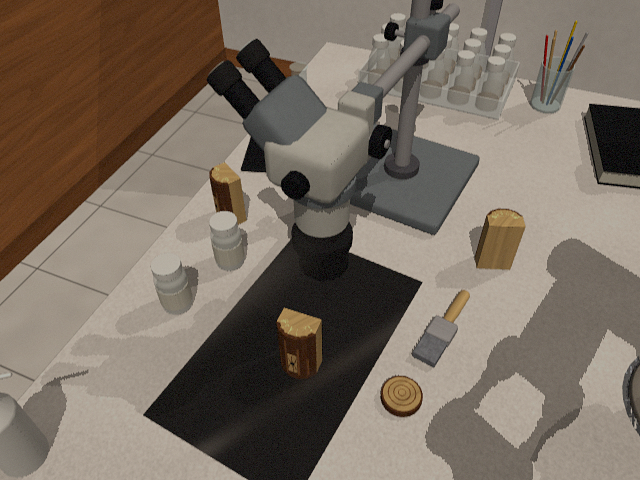

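View pics/top0.png

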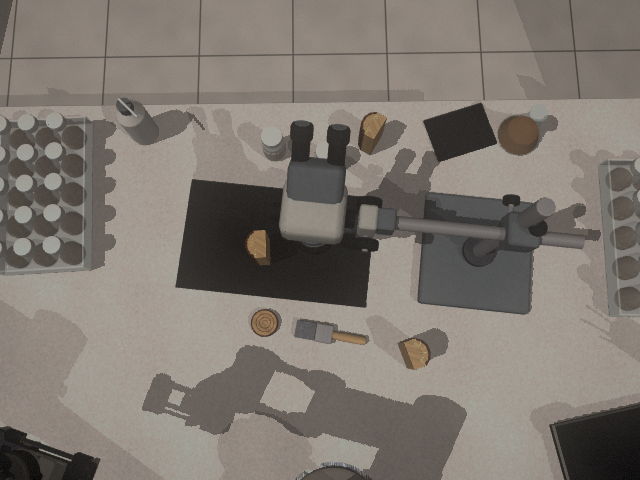

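View pics/wrist0.png

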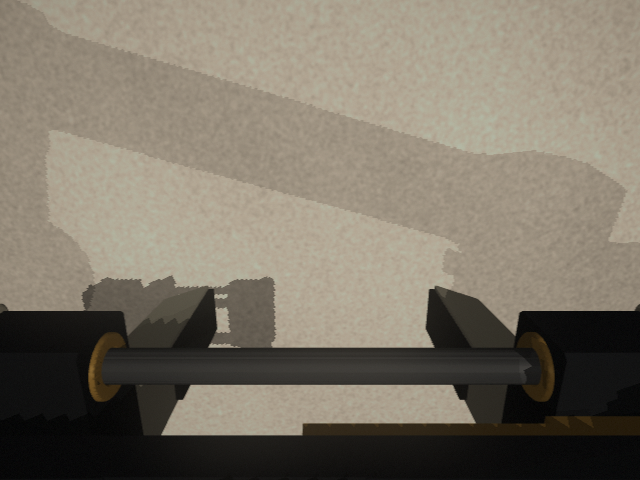

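```bash
python3 - <<'E'
from h import *
for n,uv in (("top",(259,247)),("top",(368,129)),("top",(417,354)),("top",(274,144)),("top",(322,150)),("top",(262,322)),("top",(323,332)),("top",(252,257)),("side",(299,341)),("side",(501,237)),("side",(226,194))):
    print(n,uv,[ray(n,uv,z)[:2].round(3).tolist() for z in(0.003,.06,0.113)])
for n in("side","top"):
    K,Rm,t,_=cam(n); print(n,"cam",-Rm.T@t, "fwd",Rm[2])
print(robot.observe()["time"])
E
```

```text
top (259, 247) [[0.594, 0.163], [0.584, 0.157], [0.575, 0.152]]
top (368, 129) [[0.881, -0.099], [0.859, -0.094], [0.838, -0.09]]
top (417, 354) [[0.345, -0.194], [0.345, -0.185], [0.345, -0.177]]
top (274, 144) [[0.846, 0.128], [0.825, 0.124], [0.806, 0.12]]
top (322, 150) [[0.829, 0.013], [0.809, 0.013], [0.791, 0.013]]
top (262, 322) [[0.421, 0.155], [0.418, 0.15], [0.415, 0.144]]
top (323, 332) [[0.396, 0.017], [0.395, 0.017], [0.393, 0.017]]
top (252, 257) [[0.571, 0.179], [0.562, 0.173], [0.553, 0.166]]
side (299, 341) [[0.6, 0.118], [0.582, 0.152], [0.566, 0.183]]
side (501, 237) [[0.343, -0.245], [0.344, -0.184], [0.345, -0.128]]
side (226, 194) [[0.89, -0.153], [0.851, -0.099], [0.815, -0.049]]
side cam [0.36136595 0.57691422 0.77554139] fwd [ 0.28654949 -0.62627382 -0.72503137]
top cam [0.35156387 0.02072097 1.36245669] fwd [ 1.86756115e-01  8.24524489e-04 -9.82405962e-01]
1.35
```

```bash
python3 - <<'E'
import cv2,numpy as np
a=cv2.imread("pics/side0.png"); b=cv2.imread("pics/top0.png")
A=cv2.resize(a[210:390,250:370],None,fx=3.33,fy=3.33,interpolation=2)
B=cv2.resize(b[180:300,210:330],None,fx=3.33,fy=3.33,interpolation=2)
B=cv2.copyMakeBorder(B,0,A.shape[0]-B.shape[0],0,0,0)
cv2.imwrite("pics/crop0.png",np.hstack([A,B]))
E
```

```text
(no output)
```

View pics/crop0.png

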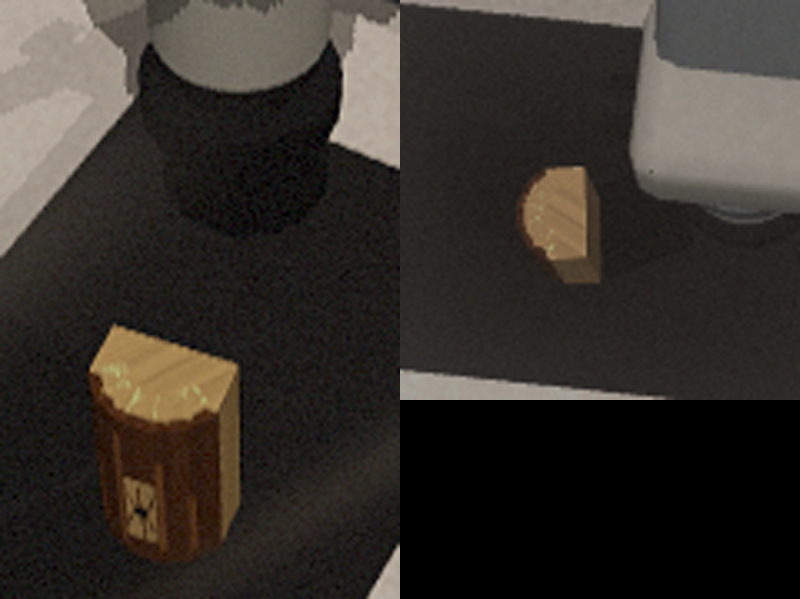

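```bash
cat >> h.py <<'E'
def circ(c,r,z): 
    a=np.linspace(0,2*np.pi,60); return np.c_[c[0]+r*np.cos(a),c[1]+r*np.sin(a),0*a+z]
E
python3 - <<'E'
from h import *
from scipy.optimize import least_squares
obs=[("top",(265.2,230.1),(22,30,110)),("top",(265.9,257.5),(22,-30,110)),("side",(284.5,307.6),(22,30,110)),("side",(321.5,319.6),(22,-30,110)),("side",(292,363.7),(-23,0,42))]
C={n:cam(n) for n in("top","side")}
def pr(n,P):
    K,Rm,t,_=C[n]; q=K@(Rm@P+t); return q[:2]/q[2]
def w(x,p): return np.array([x[0],x[1],.003])+R.from_euler("z",x[2]).apply(np.array(p)/1e3)
def f(x): return np.concatenate([pr(n,w(x,p))-uv for n,uv,p in obs])
for y0 in(-1.57,1.57,0,3.1):
    s=least_squares(f,[.58,.155,y0]); print(s.x.round(4),s.cost,s.fun.round(1))
# mat yaw
c=[ray("top",u,.003)[:2] for u in((193,180),(177,287),(366,306))]; print(np.round(c,4)); 
d=c[1]-c[2]; print("mat long yaw",np.degrees(np.arctan2(d[1],d[0])),np.linalg.norm(d)); d=c[0]-c[1]; print(np.degrees(np.arctan2(d[1],d[0])),np.linalg.norm(d))
a=cv2.imread("pics/side0.png"); b=cv2.imread("pics/top0.png")
for im in(a,b): im[:]=np.clip(255*(im/255.)**.45,0,255)
A=cv2.resize(a[120:300,260:400],None,fx=3.33,fy=3.33,interpolation=2)
B=cv2.resize(b[180:300,270:370],None,fx=3.33,fy=3.33,interpolation=2)
B=cv2.copyMakeBorder(B,0,A.shape[0]-B.shape[0],0,0,0)
cv2.imwrite("pics/crop1.png",np.hstack([A,B]))
E
```

```text
[ 0.5806  0.1599 -1.5519] 0.47761930102038713 [-0.   0.3 -0.3  0.4 -0.7 -0.3  0.2  0.1  0.1 -0.3]
[ 0.5806  0.1599 -1.5519] 0.47761930102043937 [-0.   0.3 -0.3  0.4 -0.7 -0.3  0.2  0.1  0.1 -0.3]
[ 0.5806  0.1599 -1.5519] 0.47761930102037176 [-0.   0.3 -0.3  0.4 -0.7 -0.3  0.2  0.1  0.1 -0.3]
[0.5806 0.1599 4.7313] 0.4776193010203767 [-0.   0.3 -0.3  0.4 -0.7 -0.3  0.2  0.1  0.1 -0.3]
[[ 0.7589  0.3213]
 [ 0.5036  0.3515]
 [ 0.4538 -0.0823]]
mat long yaw 83.45929815051737 0.436690383987619
-6.749520084817346 0.2570700802864199
```

View pics/crop1.png

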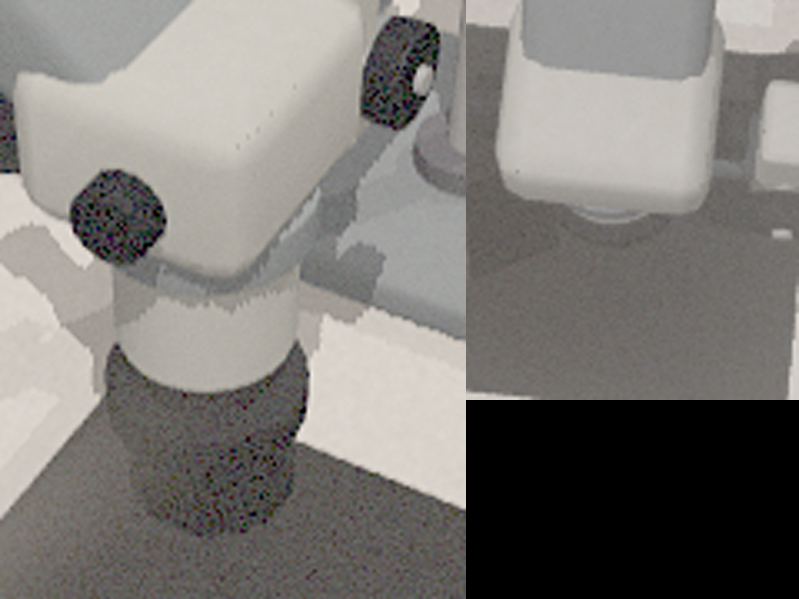

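```bash
cat > fitl.py <<'E'
from h import *
from scipy.optimize import least_squares
c0=np.array([.605,.01])
def ext(c,r,z):
    q=proj("side",circ(c,r,z)); return q
def f(c):
    q=ext(c,.04,.205); a=ext(c,.046,.18)
    return [q[:,0].min()-294.5,q[:,0].max()-349.5,q[:,1].max()-237.7,a[:,0].min()-291.5,a[:,0].max()-352.5]
s=least_squares(f,c0); print(s.x,s.fun)
c=s.x
for n,crop,name in(("side",(260,120),"A"),("top",(250,180),"B")):
    im=cv2.imread(f"pics/{n}0.png").astype(float); im=(255*(im/255)**.45).astype(np.uint8)
    x,y=crop; im=cv2.resize(im[y:y+180,x:x+130],None,fx=3.3,fy=3.3,interpolation=2)
    for r,z,col in((.04,.205,(0,0,255)),(.046,.158,(0,255,0)),(.046,.2,(0,255,255)),(.04,.285,(255,0,0))):
        p=((proj(n,circ(c,r,z))-[x,y])*3.3).astype(np.int32); cv2.polylines(im,[p],True,col,1)
    if name=="A": A=im
cv2.imwrite("pics/lens.png",np.hstack([A,im]))
E
python3 fitl.py
```

```text
[0.59500197 0.03084019] [ 0.08941033 -0.19161632 -0.01603659 -0.23679963  0.34044557]
```

View pics/lens.png

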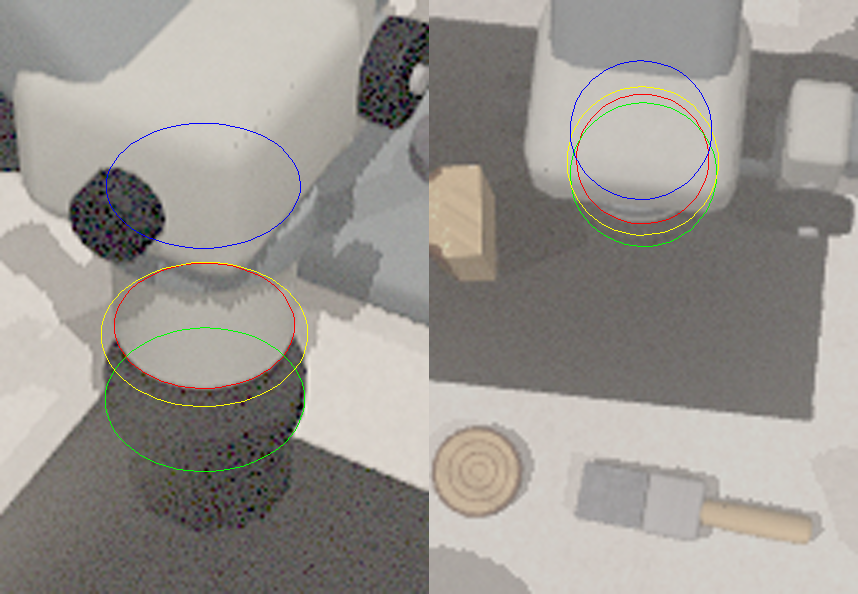

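Top pixels of the three look-alikes: (259,247) is on the mat at y≈+0.16, (368,129) is at y≈−0.09 and (417,354) is at y≈−0.18. The one on the mat is farthest left. The crop shows its pale patch and hole at side (292,364), so that is the billet. The lens axis is at about (0.596, 0.031).

The rows can't tilt the tool directly, so I'll test whether the arm leans by itself near the inner edge of its reach.

```bash
python3 -m pendant '[[[170,-30,60],0],[[170,-30,60],0],[[170,-30,60],0],[[170,-30,60],0],[[170,-30,60],0],[[170,-30,60],0]]' ; python3 -c "
from h import *
s=robot.observe();print(s)"
```

```text
time: 1.85
tool_pos: [-0.0035, 0.5227, 0.1653]
tool_rot: [-3.139, -0.0, 2.815]
contact_force: [0.2, -0.8, -0.4]
opening: 0.0918
{'time': 1.85, 'qpos': array([1.43033387e+00, 3.97438411e-01, 1.62120614e+00, 9.07519957e-04,
       1.12581208e+00, 1.85671015e-01]), 'qvel': array([-0.06981848, -0.02069999, -0.02472625, -0.02871695,  0.02010899,
       -0.05769552]), 'joint_efforts': array([  1.41969793, -43.77706289, -22.52248406,   0.27609073,
        -0.19276085,   0.50103921]), 'tool_pos': array([-0.00351856,  0.52268649,  0.16527365]), 'tool_rot': array([-3.13862673e+00, -2.75224393e-04,  2.81506696e+00]), 'contact_force': array([ 0.22133712, -0.83131892, -0.40526013]), 'torque': array([-0.00157919,  0.02150188, -0.01938348]), 'opening': 0.0917926064337716}
```

```bash
python3 -m pendant '[[[-90,-255,40],0],[[-90,-255,40],0],[[-90,-255,40],0],[[-90,-255,40],0],[[-90,-255,40],0],[[-90,-255,40],0],[[-90,-255,40],0],[[-90,-255,40],0],[[-90,-255,40],0]]' ; python3 -c "
from h import *
s=robot.observe();print(s['qpos'],s['qvel']); print(R.from_euler('xyz',s['tool_rot']).as_matrix())"
```

```text
time: 2.6
tool_pos: [0.0005, 0.252, 0.1265]
tool_rot: [-3.141, -0.0, 2.813]
contact_force: [0.8, -0.7, 0.5]
opening: 0.092
[ 1.26046099e+00 -3.05481429e-02  2.31746552e+00  9.98164789e-05
  8.55533336e-01  1.78592536e-02] [ 0.01754906  0.03697901 -0.06643279  0.00399979 -0.01017854  0.00854386]
[[-9.46604710e-01  3.22396357e-01 -3.33786412e-04]
 [ 3.22396525e-01  9.46604379e-01 -7.94059599e-04]
 [ 5.99617569e-05 -8.59272136e-04 -9.99999629e-01]]
```

```bash
python3 -m pendant '[[[-190,64,-120],7],[[-190,64,-120],14],[[-190,64,-120],21],[[-190,64,-120],28],[[-190,64,-120],35],[[-386,-80,-270],42],[[-386,-80,-270],49],[[-386,-80,-270],56],[[-386,-80,-270],63],[[-386,-80,-270],70]]' ; cat > st.py <<'E'
from h import *
import sys
s=robot.observe();print(s['qpos'].round(3),s['tool_pos'].round(4)); M=R.from_euler('xyz',s['tool_rot']).as_matrix();print(M.round(3))
if len(sys.argv)>3:
    g=np.array([float(a) for a in sys.argv[1:4]]); print("to goal, tool mm:",(M.T@(g-s['tool_pos'])*1e3).round(1))
E
python3 st.py .34 -.2 .45; python3 st.py .05 -.5 .45
```

```text
time: 3.43
tool_pos: [0.2912, 0.1132, 0.3472]
tool_rot: [3.139, 0.0, 1.585]
contact_force: [0.6, 1.5, 0.6]
opening: 0.0917
[ 1.250e-01 -1.500e-01  1.752e+00 -1.000e-03  1.537e+00  1.100e-01] [0.2912 0.1132 0.3472]
[[-0.014  1.     0.003]
 [ 1.     0.014 -0.   ]
 [-0.     0.003 -1.   ]]
to goal, tool mm: [-313.9   44.6 -102.6]
[ 1.250e-01 -1.500e-01  1.752e+00 -1.000e-03  1.537e+00  1.100e-01] [0.2912 0.1132 0.3472]
[[-0.014  1.     0.003]
 [ 1.     0.014 -0.   ]
 [-0.     0.003 -1.   ]]
to goal, tool mm: [-609.8 -249.7 -103.2]
```

```bash
python3 -m pendant '[[[-314,45,-100],7],[[-314,45,-100],14],[[-314,45,-100],21],[[-314,45,-100],28],[[-314,45,-100],35],[[-314,45,-100],42],[[-314,45,-100],49],[[-610,-250,-100],56],[[-610,-250,-100],63],[[-610,-250,-100],70]]' ; 
python3 st.py .0 -.7 .45
```

```text
time: 4.27
tool_pos: [0.253, -0.2579, 0.4384]
tool_rot: [3.139, -0.002, 0.357]
contact_force: [0.3, -0.7, 0.1]
opening: 0.0918
[-1.01  -0.058  1.433  0.002  1.763  0.204] [ 0.253  -0.2579  0.4384]
[[ 0.937  0.35   0.003]
 [ 0.35  -0.937 -0.002]
 [ 0.002  0.003 -1.   ]]
to goal, tool mm: [-391.6  325.7  -11.6]
```

```bash
python3 -m pendant '[[[-390,325,0],7],[[-390,325,0],14],[[-390,325,0],20],[[-390,325,0],20],[[-390,325,0],20],[[-390,325,0],20],[[-390,325,0],20],[[-390,325,0],20],[[-390,325,0],20],[[-390,325,0],20]]' ; 
python3 st.py .0 -1.0 .35
```

```text
time: 5.1
tool_pos: [0.0458, -0.6198, 0.4384]
tool_rot: [3.138, -0.003, 0.008]
contact_force: [0.1, -0.5, 0.1]
opening: 0.0922
[-1.622  0.503  0.709  0.003  1.926 -0.057] [ 0.0458 -0.6198  0.4384]
[[ 1.     0.008  0.003]
 [ 0.008 -1.    -0.004]
 [ 0.003  0.004 -1.   ]]
to goal, tool mm: [-48.9 379.5  89.6]
```

```bash
python3 -m pendant '[[[-48,380,0],0],[[-48,380,0],0],[[-48,380,0],0],[[-48,380,0],0],[[-48,380,0],0],[[-48,380,0],0],[[-48,380,0],0],[[-48,380,0],0]]' ; 
python3 st.py .0 -1.0 .35
```

```text
time: 5.77
tool_pos: [0.0128, -0.7692, 0.3688]
tool_rot: [3.108, -0.003, 0.007]
contact_force: [-0.3, 0.5, -0.2]
opening: 0.0922
[-1.656  0.952  0.036  0.007  2.121 -0.089] [ 0.0128 -0.7692  0.3688]
[[ 1.     0.007  0.003]
 [ 0.007 -0.999 -0.034]
 [ 0.003  0.034 -0.999]]
to goal, tool mm: [-14.5 229.9  26.5]
```

```bash
python3 -m pendant '[[[0,400,0],0],[[0,400,0],0]]' ; python3 st.py; python3 -m pendant '[[[0,400,-300],0],[[0,400,-300],0]]'; 
python3 st.py
```

```text
time: 5.93
tool_pos: [0.0128, -0.7955, 0.3421]
tool_rot: [3.076, -0.003, 0.007]
contact_force: [-0.5, 0.5, -0.3]
opening: 0.0919
[-1.655  0.987  0.036  0.01   2.053 -0.086] [ 0.0128 -0.7955  0.3421]
[[ 1.     0.007  0.004]
 [ 0.007 -0.998 -0.066]
 [ 0.003  0.066 -0.998]]
time: 6.1
tool_pos: [0.0125, -0.7966, 0.3586]
tool_rot: [3.044, -0.003, 0.007]
contact_force: [-0.2, 0.5, 0.9]
opening: 0.0917
[-1.656  0.967  0.036  0.014  2.041 -0.086] [ 0.0125 -0.7966  0.3586]
[[ 1.     0.007  0.004]
 [ 0.007 -0.995 -0.098]
 [ 0.003  0.098 -0.995]]
```

```bash
python3 -m pendant '[[[0,400,-300],0]]';python3 -m pendant '[[[0,400,-300],0]]'; python3 -m pendant '[[[0,400,-300],0]]'; 
python3 st.py
```

```text
time: 6.18
tool_pos: [0.0123, -0.7985, 0.371]
tool_rot: [3.016, -0.003, 0.008]
contact_force: [-0.1, -0.8, 0.3]
opening: 0.0918
time: 6.27
tool_pos: [0.0121, -0.801, 0.3839]
tool_rot: [2.985, -0.003, 0.008]
contact_force: [0.1, -0.1, -0.3]
opening: 0.0915
time: 6.35
tool_pos: [0.0118, -0.8034, 0.3968]
tool_rot: [2.955, -0.003, 0.008]
contact_force: [0.3, -0.5, -0.3]
opening: 0.0917
[-1.66   0.922  0.036  0.023  1.998 -0.085] [ 0.0118 -0.8034  0.3968]
[[ 1.     0.008  0.005]
 [ 0.008 -0.983 -0.186]
 [ 0.003  0.186 -0.983]]
```

```bash
python3 -m pendant '[[[0,400,-250],0]]';python3 -m pendant '[[[0,400,-250],0]]'; python3 -m pendant '[[[0,400,-250],0]]'; python3 -m pendant '[[[0,400,-250],0]]'; python3 -m pendant '[[[0,400,-250],0]]'; python3 -m pendant '[[[0,400,-250],0]]'; 
python3 st.py
```

```text
time: 6.43
tool_pos: [0.0116, -0.8074, 0.4079]
tool_rot: [2.923, -0.003, 0.009]
contact_force: [0.0, 0.8, 0.3]
opening: 0.0918
time: 6.52
tool_pos: [0.0114, -0.8113, 0.4184]
tool_rot: [2.892, -0.003, 0.009]
contact_force: [-0.1, -0.3, 0.0]
opening: 0.0917
time: 6.6
tool_pos: [0.0112, -0.8145, 0.4297]
tool_rot: [2.862, -0.003, 0.009]
contact_force: [0.0, 0.1, 0.3]
opening: 0.092
time: 6.68
tool_pos: [0.011, -0.8168, 0.4418]
tool_rot: [2.832, -0.003, 0.009]
contact_force: [0.8, 0.1, -1.2]
opening: 0.0919
time: 6.77
tool_pos: [0.0108, -0.8185, 0.4545]
tool_rot: [2.803, -0.003, 0.009]
contact_force: [-0.9, 0.0, -0.0]
opening: 0.0918
time: 6.85
tool_pos: [0.0106, -0.8195, 0.4678]
tool_rot: [2.774, -0.003, 0.009]
contact_force: [-0.1, 0.2, 0.7]
opening: 0.0917
[-1.667  0.845  0.036  0.042  1.894 -0.083] [ 0.0106 -0.8195  0.4678]
[[ 1.     0.007  0.006]
 [ 0.009 -0.933 -0.36 ]
 [ 0.003  0.36  -0.933]]
```

```bash
python3 -m pendant '[[[0,400,-150],0]]';python3 -m pendant '[[[0,400,-150],0]]'; python3 -m pendant '[[[0,400,-150],0]]'; python3 -m pendant '[[[0,400,-150],0]]'; python3 -m pendant '[[[0,400,-150],0]]'; python3 -m pendant '[[[0,400,-150],0]]'; python3 -m pendant '[[[0,400,-150],0]]'; python3 -m pendant '[[[0,400,-150],0]]';
python3 st.py .1 -.5 .5; python3 st.py .4 -.1 .5
```

```text
time: 6.93
tool_pos: [0.0105, -0.8246, 0.4772]
tool_rot: [2.742, -0.002, 0.009]
contact_force: [-0.6, 0.5, 0.4]
opening: 0.0919
time: 7.02
tool_pos: [0.0104, -0.8305, 0.4849]
tool_rot: [2.711, -0.002, 0.009]
contact_force: [-0.0, 0.3, -0.5]
opening: 0.0918
time: 7.1
tool_pos: [0.0103, -0.8353, 0.4937]
tool_rot: [2.681, -0.002, 0.009]
contact_force: [0.1, -0.2, -0.6]
opening: 0.0918
time: 7.18
tool_pos: [0.0102, -0.839, 0.5037]
tool_rot: [2.652, -0.003, 0.009]
contact_force: [-1.2, -0.8, 0.0]
opening: 0.0919
time: 7.27
tool_pos: [0.0101, -0.842, 0.5144]
tool_rot: [2.623, -0.003, 0.009]
contact_force: [-0.2, 0.3, -0.1]
opening: 0.0919
time: 7.35
tool_pos: [0.0099, -0.8443, 0.526]
tool_rot: [2.594, -0.003, 0.009]
contact_force: [-0.2, 0.7, 0.0]
opening: 0.0918
time: 7.43
tool_pos: [0.0098, -0.8458, 0.5382]
tool_rot: [2.564, -0.003, 0.009]
contact_force: [0.8, 0.3, 0.5]
opening: 0.0916
time: 7.52
tool_pos: [0.0097, -0.8468, 0.5511]
tool_rot: [2.535, -0.003, 0.009]
contact_force: [-1.0, 0.6, -0.1]
opening: 0.0917
[-1.675  0.774  0.037  0.068  1.727 -0.081] [ 0.0097 -0.8468  0.5511]
[[ 1.     0.006  0.008]
 [ 0.009 -0.822 -0.57 ]
 [ 0.003  0.57  -0.822]]
to goal, tool mm: [  93.3 -313.6 -155. ]
[-1.675  0.774  0.037  0.068  1.727 -0.081] [ 0.0097 -0.8468  0.5511]
[[ 1.     0.006  0.008]
 [ 0.009 -0.822 -0.57 ]
 [ 0.003  0.57  -0.822]]
to goal, tool mm: [ 397.  -640.5 -380.6]
```

```bash
python3 - <<'E'
from h import *
K,Rm,t,_=cam("wrist"); s=robot.observe(); M=R.from_euler('xyz',s['tool_rot']).as_matrix()
c=-Rm.T@t; print("cam in tool",M.T@(c-s['tool_pos']),"fwd",M.T@Rm[2])
E
```

```text
cam in tool [ 0.08126319 -0.00041812 -0.15881637] fwd [-0.30185249  0.00170861  0.95335311]
```

```bash
python3 -m pendant '[[[143,-313,-156],-7],[[143,-313,-156],-14],[[143,-313,-156],-21],[[143,-313,-156],-28],[[143,-313,-156],-35],[[143,-313,-156],-42],[[143,-313,-156],-49],[[143,-313,-156],-56],[[397,-640,-380],-63],[[397,-640,-380],-70]]' ; 
python3 st.py .4 -.1 .5; python3 st.py .38 .2 .45
```

```text
time: 8.35
tool_pos: [0.156, -0.5156, 0.5136]
tool_rot: [2.837, 0.536, 1.033]
contact_force: [0.9, 0.1, 0.1]
opening: 0.0914
[-1.349 -0.04   1.369 -0.126  1.217 -0.888] [ 0.156  -0.5156  0.5136]
[[ 0.441  0.898  0.008]
 [ 0.738 -0.358 -0.572]
 [-0.51   0.258 -0.82 ]]
to goal, tool mm: [ 421.4   66.9 -224.5]
[-1.349 -0.04   1.369 -0.126  1.217 -0.888] [ 0.156  -0.5156  0.5136]
[[ 0.441  0.898  0.008]
 [ 0.738 -0.358 -0.572]
 [-0.51   0.258 -0.82 ]]
to goal, tool mm: [ 659.6  -71.2 -355.2]
```

```bash
python3 -m pendant '[[[421,67,-225],-7],[[421,67,-225],-14],[[421,67,-225],-21],[[421,67,-225],-26],[[421,67,-225],-26],[[421,67,-225],-26],[[421,67,-225],-26],[[421,67,-225],-26],[[421,67,-225],-26],[[660,-70,-355],-26]]' ; 
python3 st.py .40 .2 .45; python3 st.py .55 .33 .25
```

```text
time: 9.18
tool_pos: [0.3507, -0.1513, 0.4984]
tool_rot: [3.128, 0.61, 1.567]
contact_force: [0.4, 0.5, -0.8]
opening: 0.0919
[-0.132 -0.081  1.447 -0.604  1.652 -0.222] [ 0.3507 -0.1513  0.4984]
[[ 0.003  1.     0.012]
 [ 0.82   0.004 -0.573]
 [-0.573  0.011 -0.82 ]]
to goal, tool mm: [ 315.9   50.1 -160.9]
[-0.132 -0.081  1.447 -0.604  1.652 -0.222] [ 0.3507 -0.1513  0.4984]
[[ 0.003  1.     0.012]
 [ 0.82   0.004 -0.573]
 [-0.573  0.011 -0.82 ]]
to goal, tool mm: [537.5 198.3 -69.6]
```

```bash
python3 -m pendant '[[[316,50,-150],0],[[316,50,-150],0],[[316,50,-150],0],[[316,50,-150],0],[[316,50,-150],0],[[316,50,-150],0],[[316,50,-150],0],[[537,200,-70],0],[[537,200,-70],0],[[537,200,-70],0]]' 0.28; 
python3 st.py .58 .34 .22; python3 st.py .58 .23 .10
```

```text
time: 10.02
tool_pos: [0.4535, 0.21, 0.3734]
tool_rot: [3.124, 0.607, 1.567]
contact_force: [0.7, -0.5, 0.1]
opening: 0.0296
[ 0.589  0.431  1.145 -0.531  1.876  0.505] [0.4535 0.21   0.3734]
[[ 0.003  1.     0.015]
 [ 0.821  0.006 -0.571]
 [-0.571  0.014 -0.821]]
to goal, tool mm: [194.7 125.   53.7]
[ 0.589  0.431  1.145 -0.531  1.876  0.505] [0.4535 0.21   0.3734]
[[ 0.003  1.     0.015]
 [ 0.821  0.006 -0.571]
 [-0.571  0.014 -0.821]]
to goal, tool mm: [172.9 122.7 215. ]
```

```bash
python3 -m pendant '[[[195,125,54],0],[[195,125,54],0],[[195,125,54],0],[[195,125,54],0],[[195,125,54],0],[[195,125,54],0],[[173,125,215],0],[[173,125,215],0],[[173,125,215],0],[[173,125,215],0]]' ; 
python3 st.py .581 .20 .098; python3 -c "
from h import *
snap('side','side1');snap('wrist','wrist1')"
```

```text
time: 10.85
tool_pos: [0.5822, 0.229, 0.098]
tool_rot: [3.124, 0.606, 1.567]
contact_force: [0.8, -0.6, -0.5]
opening: 0.0257
[ 0.51   0.844  1.156 -0.532  1.47   0.652] [0.5822 0.229  0.098 ]
[[ 0.003  1.     0.015]
 [ 0.822  0.006 -0.57 ]
 [-0.57   0.014 -0.822]]
to goal, tool mm: [-23.9  -1.3  16.5]
```

View pics/side1.png

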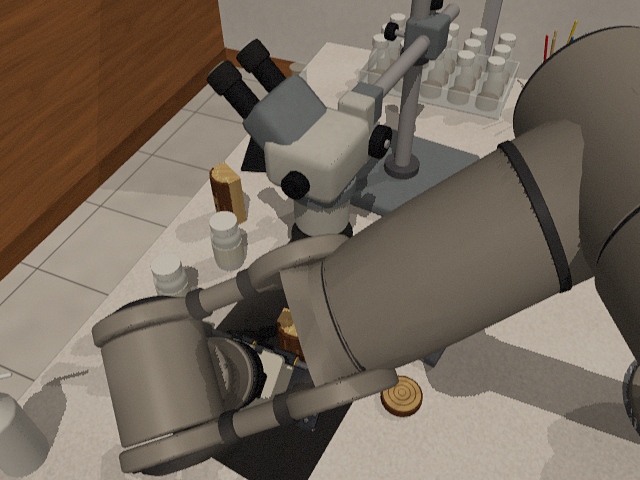

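View pics/wrist1.png

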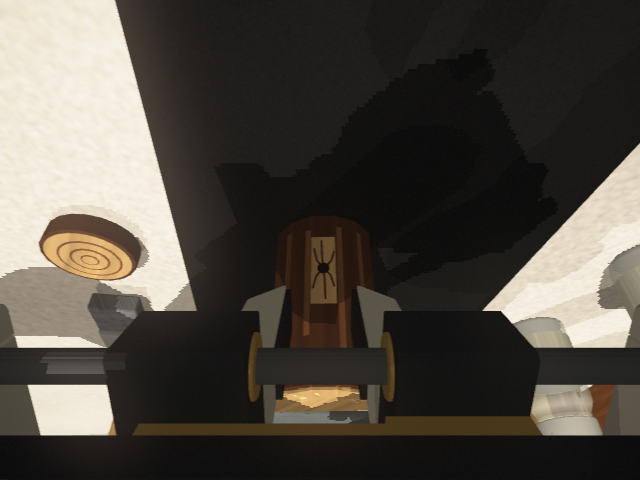

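```bash
cat > fk.py <<'E'
from h import *
from scipy.optimize import least_squares
D=[([1.094,.3427,1.525,0,1.2754,-.146],[.1703,.4962,.226]),([1.4303,.3974,1.6212,.001,1.1258,.1857],[-.0035,.5227,.1653]),
([1.2605,-.0305,2.3175,0,.8555,.0179],[.0005,.252,.1265]),([.125,-.15,1.752,-.001,1.537,.11],[.2912,.1132,.3472]),([-1.01,-.058,1.433,.002,1.763,.204],[.253,-.2579,.4384]),
([-1.622,.503,.709,.003,1.926,-.057],[.0458,-.6198,.4384]),([-1.656,.952,.036,.007,2.121,-.089],[.0128,-.7692,.3688]),([-1.66,.922,.036,.023,1.998,-.085],[.0118,-.8034,.3968]),
([-1.675,.774,.037,.068,1.727,-.081],[.0097,-.8468,.5511]),([-1.349,-.04,1.369,-.126,1.217,-.888],[.156,-.5156,.5136]),([-.132,-.081,1.447,-.604,1.652,-.222],[.3507,-.1513,.4984]),
([.589,.431,1.145,-.531,1.876,.505],[.4535,.21,.3734]),([.51,.844,1.156,-.532,1.47,.652],[.5822,.229,.098])]
def fk(q,p):
    a,d,h,L1,L2,e,d6,a5,sg=p[:9]
    E=lambda ax,t:R.from_euler(ax,t)
    B=E("z",q[0]); sh=np.array([a,d,h]); el=sh+E("y",q[1]).apply([0,0,L1]); F=E("y",q[1]+q[2]); w=el+F.apply([e,0,L2]); W=F*E("z",q[3])*E("y",q[4])
    return [B.apply(v) for v in(sh,el,w,w+W.apply([a5,0,d6]))], (B*W)
if __name__=="__main__":
    f=lambda p:np.concatenate([fk(q,p)[0][3]-x for q,x in D])
    s=least_squares(f,[0,.08,.35,.45,.45,0,.25,0,0]); print(s.x.round(4),abs(s.fun).max()); np.save("fk.npy",s.x)
    P=fk(D[-1][0],s.x)[0]; print(np.round(P,3)); print(robot.observe()["time"])
E
python3 fk.py
```

```text
[1.000e-04 7.640e-02 2.228e-01 5.065e-01 3.798e-01 4.620e-02 3.184e-01
 4.000e-04 0.000e+00] 0.0002776474717886557
[[-0.037  0.067  0.223]
 [ 0.293  0.251  0.559]
 [ 0.578  0.411  0.359]
 [ 0.582  0.229  0.098]]
10.95
```

```bash
cat > fin.py <<'E'
from fk import *
p=np.load("fk.npy"); E=R.from_euler
def info(q):
    P,W=fk(q,p); F=E("z",q[0])*E("y",q[1]+q[2])*E("z",q[3]); return P,W,F.apply([0,1,0]),F.apply([0,0,1])
def ik(x,M,q0):
    def f(q):
        P,W=fk(q,p); return np.r_[(P[3]-x)*10,(W.inv()*R.from_matrix(M)).as_rotvec()]
    return least_squares(f,q0).x
if __name__=="__main__":
    s=robot.observe(); q=s['qpos']; P,W,j5,f=info(q); print("j5 axis",j5.round(3),"forearm",f.round(3)); 
    im=cv2.imread("pics/side1.png"); w=P[2]
    pts=proj("side",[P[1],w,P[3]]+[w+j5*k for k in(-.12,-.1,-.08,.08,.1,.12)]); 
    for u in pts: cv2.circle(im,tuple(int(v) for v in u),3,(0,0,255),-1)
    cv2.imwrite("pics/ov.png",im)
    Wm=W.as_matrix()@E("z",q[5]).as_matrix()
    M=R.from_euler('xyz',s['tool_rot']).as_matrix(); print((Wm.T@M).round(2))
    for x in([.581,.14,.098],[.59,.10,.02],[.596,.075,.02]):
        qq=ik(np.array(x),W.as_matrix(),q); # axis z only matters; q6 ignored
        def f(z):
            PP,WW=fk(np.r_[z,0],p); return np.r_[(PP[3]-x)*10,WW.apply([0,0,1])-M[:,2]]
        z=least_squares(f,q[:5]).x; P,_,j,fo=info(np.r_[z,0]); print(z.round(3),"elbow",P[1].round(3),"wrist",P[2].round(3),"j5",j.round(3),"fore",fo.round(3),"prongs",(P[2]+.1*j).round(3),(P[2]-.1*j).round(3))
E
python3 fin.py
```

```text
j5 axis [-0.605  0.65  -0.46 ] forearm [ 0.793  0.439 -0.423]
[[ 0. -1.  0.]
 [ 1.  0.  0.]
 [-0.  0.  1.]]
[ 0.393  0.769  1.321 -0.577  1.35 ] elbow [0.296 0.205 0.587] wrist [0.58  0.323 0.359] j5 [-0.571  0.67  -0.474] fore [ 0.802  0.333 -0.496] prongs [0.523 0.39  0.311] [0.637 0.256 0.406]
[ 0.331  0.855  1.395 -0.628  1.188] elbow [0.337 0.197 0.555] wrist [0.589 0.283 0.281] j5 [-0.612  0.645 -0.457] fore [ 0.736  0.253 -0.628] prongs [0.527 0.348 0.235] [0.65  0.219 0.326]
[ 0.291  0.848  1.412 -0.645  1.162] elbow [0.342 0.182 0.558] wrist [0.595 0.258 0.281] j5 [-0.596  0.656 -0.464] fore [ 0.739  0.222 -0.636] prongs [0.535 0.324 0.234] [0.654 0.193 0.327]
```

View pics/ov.png

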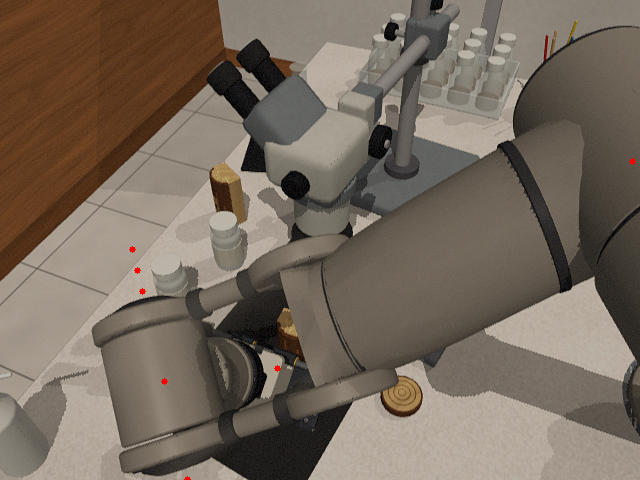

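```bash
python3 -m pendant '[[[-21,-2,22],0],[[-30,-2,28],0],[[-38,-2,33],0],[[-46,-2,39],0],[[-54,-2,45],0],[[-62,-2,51],0],[[-66,-2,54],0],[[-66,-2,54],0]]' ; 
python3 st.py ; python3 -c "
from h import *
snap('wrist','wrist2');snap('side','side2')"
```

```text
time: 11.62
tool_pos: [0.5783, 0.1393, 0.0892]
tool_rot: [3.135, 0.612, 1.568]
contact_force: [-0.6, 0.4, 0.2]
opening: 0.0257
[ 0.393  0.775  1.335 -0.58   1.333  0.622] [0.5783 0.1393 0.0892]
[[ 0.002  1.     0.005]
 [ 0.819  0.001 -0.574]
 [-0.574  0.005 -0.819]]
```

View pics/wrist2.png

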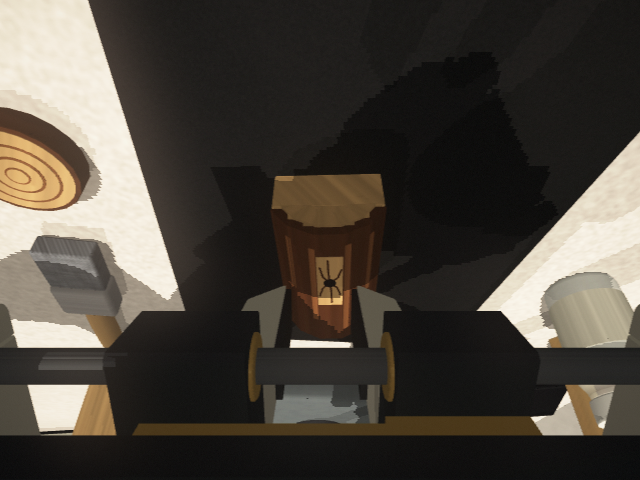

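```bash
cat > loc.py <<'E'
from h import *
import sys
n=sys.argv[1]
from h import robot
robot.read_camera("wrist") if False else None
im=snap("wrist",n); r=robot.find_in("wrist","hole"); 
for d in r[:3]:
    u=np.array(d["xy"])*[640,480]; print(u.round(1),round(d["p"],2),ray("wrist",u,.048).round(4))
s=robot.observe(); print(s["time"],s["tool_pos"].round(4),s["contact_force"].round(1))
b=cv2.cvtColor(im,cv2.COLOR_RGB2BGR)[150:360,230:430]; cv2.imwrite(f"pics/{n}c.png",cv2.resize(b,None,fx=2.85,fy=2.85,interpolation=2))
E
python3 loc.py wrist3
```

```text
[ 92.  416.1] 0.96 [ 0.3093 -0.2068  0.048 ]
[580.4 406.3] 0.71 [ 0.8684 -0.1721  0.048 ]
[327.5 243.2] 0.59 [0.5811 0.1333 0.048 ]
11.8167 [0.5782 0.1408 0.0889] [ 1.  -0.2  0.2]
```

View pics/wrist3c.png

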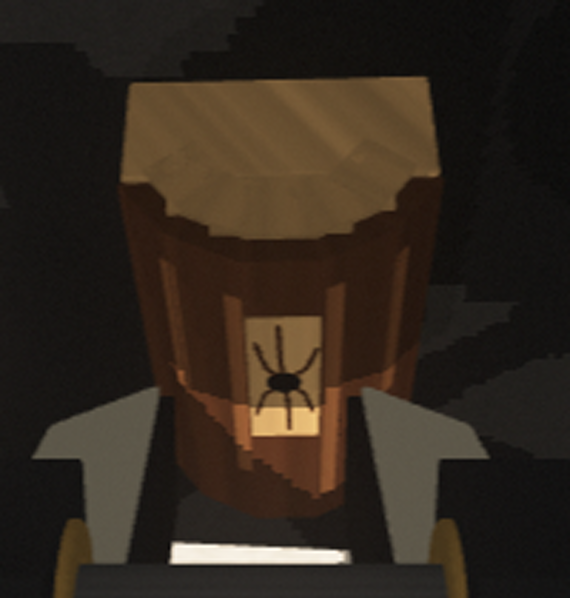

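View pics/side2.png

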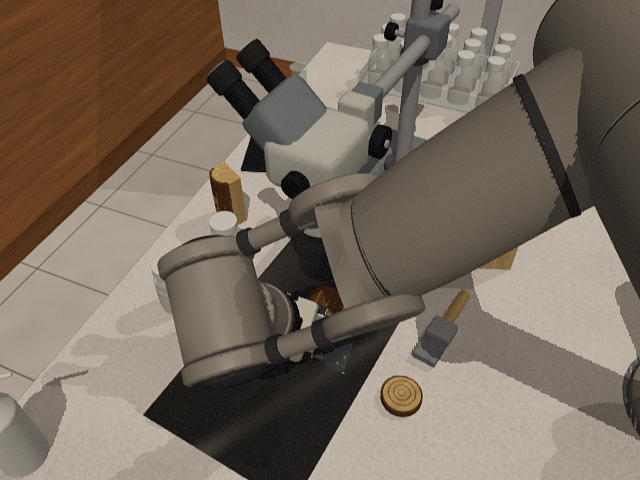

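```bash
python3 - <<'E'
from h import *
h=ray("wrist",(329.6,283.7),.048); a=ray("wrist",(276,179.5),.003); b=ray("wrist",(380.2,177),.003)
print(h,a,b,np.linalg.norm(a-b),"yaw end", np.degrees(np.arctan2((b-a)[1],(b-a)[0])))
m=(a+b)/2; d=(h-m)[:2]; print("axis len",np.linalg.norm(d),np.degrees(np.arctan2(d[1],d[0])))
E
python3 st.py .58 .18 .12; python3 st.py .588 .18 .022
```

```text
[0.58303876 0.09326588 0.048     ] [0.55204834 0.13448123 0.003     ] [0.61197023 0.13642302 0.003     ] 0.059953335672995614 yaw end 1.8560354970630693
axis len 0.04219880044849715 -88.60207894263384
[ 0.395  0.776  1.334 -0.579  1.333  0.622] [0.5782 0.1408 0.0889]
[[ 0.001  1.     0.006]
 [ 0.819  0.003 -0.574]
 [-0.574  0.005 -0.819]]
to goal, tool mm: [ 14.3   2.  -48. ]
[ 0.395  0.776  1.334 -0.579  1.333  0.622] [0.5782 0.1408 0.0889]
[[ 0.001  1.     0.006]
 [ 0.819  0.003 -0.574]
 [-0.574  0.005 -0.819]]
to goal, tool mm: [70.5  9.5 32.3]
```

```bash
python3 -m pendant '[[[15,5,-12],0],[[15,5,-12],0],[[15,5,-12],0],[[15,5,-12],0],[[15,5,-12],0],[[15,5,-12],0]]' 1; 
python3 st.py .5825 .107 .013
```

```text
time: 12.32
tool_pos: [0.583, 0.1596, 0.0901]
tool_rot: [3.135, 0.612, 1.569]
contact_force: [0.7, -1.0, -1.1]
opening: 0.0611
[ 0.419  0.797  1.285 -0.568  1.368  0.624] [0.583  0.1596 0.0901]
[[ 0.001  1.     0.005]
 [ 0.819  0.002 -0.574]
 [-0.574  0.005 -0.819]]
to goal, tool mm: [ 1.3 -1.  93.3]
```

Fingers are still opening (61 mm), so I'll wait before descending.

```bash
python3 -m pendant '[[[0,0,0],0],[[0,0,0],0],[[0,0,0],0],[[0,0,0],0],[[0,0,15],0],[[0,0,30],0]]' 1; 
python3 st.py .5825 .107 .013;  python3 -c "
from h import *
snap('wrist','wrist4')"
```

```text
time: 12.82
tool_pos: [0.5837, 0.1427, 0.066]
tool_rot: [3.133, 0.611, 1.569]
contact_force: [-0.4, 0.1, 0.3]
opening: 0.0915
[ 0.395  0.813  1.33  -0.585  1.304  0.641] [0.5837 0.1427 0.066 ]
[[ 0.002  1.     0.008]
 [ 0.819  0.003 -0.574]
 [-0.574  0.007 -0.819]]
to goal, tool mm: [ 1.1 -1.7 63.9]
```

View pics/wrist4.png

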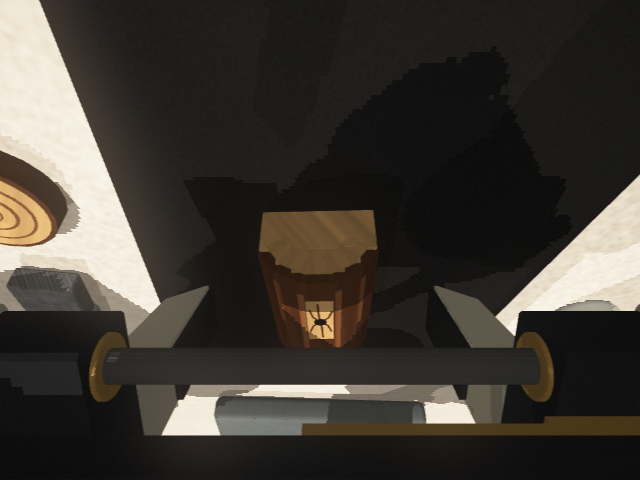

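```bash
python3 -m pendant '[[[1,-2,20],0],[[1,-2,40],0],[[1,-2,55],0],[[1,-2,63],0],[[1,-2,63],0]]' 1; 
python3 st.py .5825 .107 .013
```

```text
time: 13.28
tool_pos: [0.5796, 0.104, 0.0099]
tool_rot: [-3.141, 0.614, 1.571]
contact_force: [-0.3, 0.6, 0.6]
opening: 0.0915
[ 0.342  0.863  1.417 -0.629  1.176  0.683] [0.5796 0.104  0.0099]
[[-0.001  1.    -0.   ]
 [ 0.817  0.    -0.576]
 [-0.576 -0.001 -0.817]]
to goal, tool mm: [ 0.6  2.9 -4.3]
```

```bash
python3 -m pendant '[[[1,3,-4],0],[[1,3,-4],0],[[1,3,-4],0],[[1,3,-4],0],[[1,3,-4],0],[[1,3,-4],0],[[1,3,-4],0],[[1,3,-4],0]]' 0.5 8; 
python3 loc.py wrist5; python3 st.py
```

```text
time: 13.95
tool_pos: [0.5828, 0.1075, 0.013]
tool_rot: [3.141, 0.614, 1.571]
contact_force: [0.5, 2.9, 2.6]
opening: 0.0605
[322.  314.6] 0.9 [0.5824 0.1715 0.048 ]
14.05 [0.5828 0.1075 0.013 ] [-0.6  3.1  4.1]
[ 0.345  0.864  1.402 -0.624  1.187  0.677] [0.5828 0.1075 0.013 ]
[[-0.     1.     0.001]
 [ 0.817  0.    -0.576]
 [-0.576  0.    -0.817]]
```

View pics/wrist5.png

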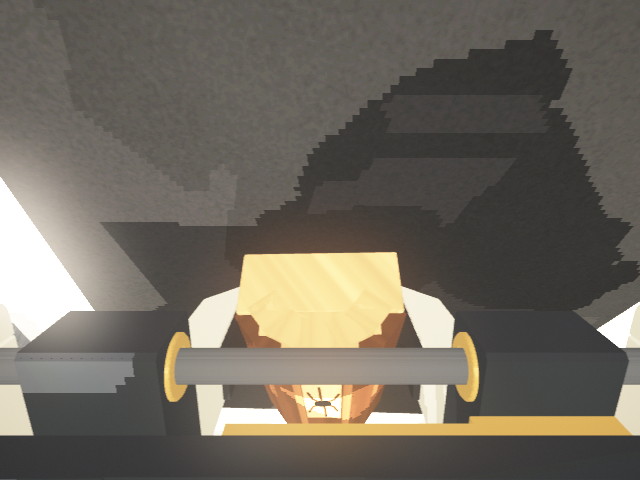

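```bash
python3 - <<'E'
from h import *
h=ray("wrist",(322,404),.048); a=ray("wrist",(242.5,254.5),.003); b=ray("wrist",(397,252.5),.003)
print(h,a,b,np.linalg.norm(a-b)); s=robot.observe(); M=R.from_euler('xyz',s['tool_rot']).as_matrix()
D=np.array([.5955-h[0],.031-h[1],0]); print(D,(M.T@D*1e3).round(1))
E
```

```text
[0.58266056 0.08904091 0.048     ] [0.55085416 0.13403488 0.003     ] [0.61218869 0.13558586 0.003     ] 0.06135413454499515
[ 0.01283944 -0.05804091  0.        ] [-47.5  12.8  33.4]
```

```bash
python3 -m pendant '[[[-8,2,6],0],[[-16,4,11.5],0],[[-25,6.5,17.5],0],[[-33,8.5,23],0],[[-41,10.5,29],0],[[-49.5,13,35],0],[[-49.5,13,35],0],[[-49.5,13,35],0]]'; 
python3 loc.py wrist6; python3 st.py .5955 .047 .013
```

```text
time: 14.72
tool_pos: [0.5958, 0.0453, 0.013]
tool_rot: [-3.141, 0.615, 1.57]
contact_force: [0.4, -1.5, 2.0]
opening: 0.0604
[321.2 314.9] 0.62 [0.5952 0.1103 0.048 ]
14.8167 [0.5957 0.0463 0.0129] [ 0.5 -3.6  3.7]
[ 0.248  0.847  1.444 -0.669  1.124  0.63 ] [0.5957 0.0463 0.0129]
[[-0.     1.    -0.   ]
 [ 0.817 -0.    -0.577]
 [-0.577 -0.    -0.817]]
to goal, tool mm: [ 0.6 -0.2 -0.5]
```

View pics/wrist6.png

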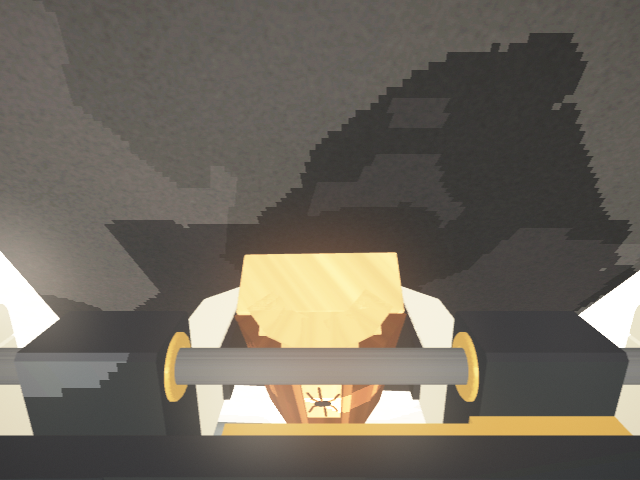

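```bash
python3 -m pendant '[[[0,0,0],0],[[0,0,0],0],[[0,0,0],0],[[0,0,0],0],[[0,0,0],0],[[0,0,0],0],[[0,0,-15],0],[[0,0,-35],0],[[0,0,-60],0],[[0,0,-85],0]]' 1; 
python3 loc.py wrist7; python3 st.py; python3 -c "
from h import *
snap('side','side7')"
```

```text
time: 15.65
tool_pos: [0.5953, 0.0957, 0.0828]
tool_rot: [-3.14, 0.615, 1.571]
contact_force: [0.3, -0.2, 0.5]
opening: 0.0918
[321.6 267.4] 0.58 [0.5977 0.0726 0.048 ]
15.75 [0.5977 0.0978 0.0857] [ 0.5  0.6 -0.1]
[ 0.324  0.776  1.345 -0.606  1.29   0.577] [0.5977 0.0978 0.0857]
[[ 0.002  1.     0.007]
 [ 0.818  0.002 -0.575]
 [-0.575  0.007 -0.818]]
```

View pics/wrist7.png

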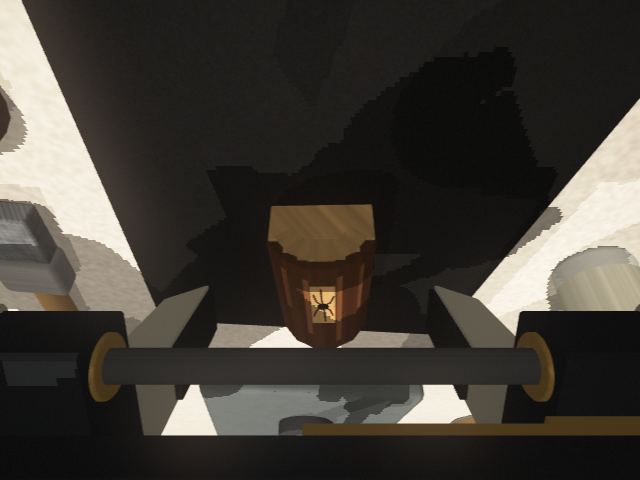

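View pics/side7.png

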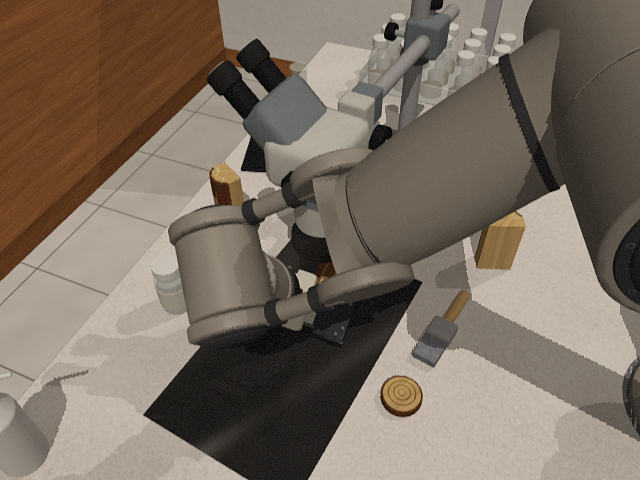

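```bash
python3 -c "
from h import *
h=ray('wrist',(322.5,306),.048);print(h)"; python3 -m pendant '[[[0,0,-40],0],[[0,0,-80],0],[[40,0,-120],0],[[80,0,-150],0],[[120,0,-150],0],[[160,0,-150],0],[[200,-40,-150],0],[[230,-80,-150],0],[[230,-120,-150],0],[[230,-120,-150],0]]'; 
python3 -c "
from h import *
snap('side','side8');snap('top','top8')
for n in ('side','top'):
    for q in ('hole','lens','billet'): print(n,q,[((np.array(d['xy'])*[640,480]).round(1).tolist(),round(d['p'],2)) for d in robot.find_in(n,q)][:4])"; python3 st.py
```

```text
[0.59723261 0.03065655 0.048     ]
time: 16.63
tool_pos: [0.4723, 0.3706, 0.0696]
tool_rot: [-3.139, 0.617, 1.575]
contact_force: [0.9, -0.4, -0.4]
opening: 0.0919
side hole [([496.9, 239.8], 0.92), ([227.7, 193.6], 0.82), ([323.6, 290.4], 0.75)]
side lens []
side billet [([499.2, 238.1], 0.94), ([226.2, 193.3], 0.74), ([322.9, 290.1], 0.65)]
top hole [([371.8, 130.3], 0.89), ([331.4, 250.2], 0.82), ([415.8, 354.1], 0.66)]
top lens [([441.2, 224.5], 0.91)]
top billet [([417.0, 354.0], 0.9), ([328.4, 252.4], 0.87), ([367.0, 129.0], 0.61)]
[ 0.754  0.91   1.088 -0.435  1.588  0.848] [0.4777 0.3697 0.0736]
[[ 0.003  1.     0.003]
 [ 0.818 -0.001 -0.575]
 [-0.575  0.004 -0.818]]
```

View pics/side8.png

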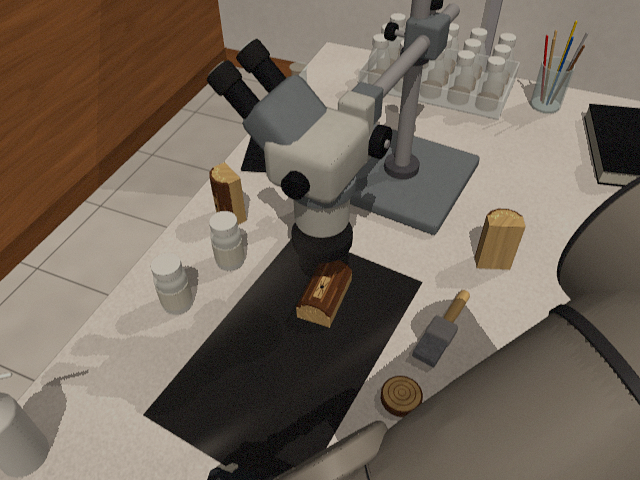

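View pics/top8.png

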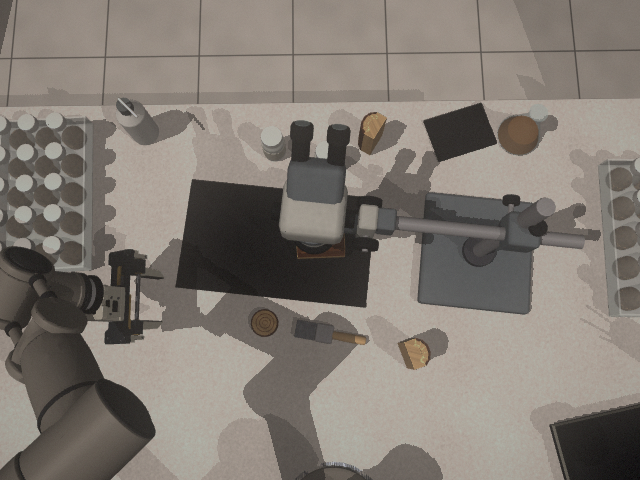

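```bash
python3 - <<'E'
from h import *
im=cv2.imread("pics/side8.png").astype(float); im=(255*(im/255)**.5).astype(np.uint8)
x,y=280,190; S=5
raw=cv2.resize(im[y:y+115,x:x+80],None,fx=S,fy=S,interpolation=2); o=raw.copy()
c=(.5955,.031)
for r,z,col in((.04,.205,(0,0,255)),(.046,.158,(0,255,0)),(.01,.048,(255,255,0))):
    p=((proj("side",circ(c,r,z))-[x,y]+.5)*S).astype(np.int32); cv2.polylines(o,[p],True,col,1)
cv2.imwrite("pics/chk.png",np.hstack([raw,o]))
E
```

```text
(no output)
```

View pics/chk.png

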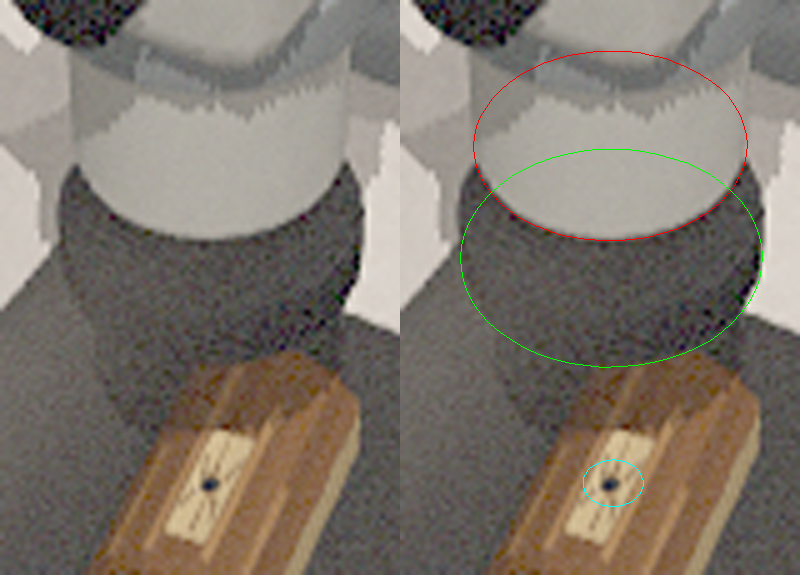

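The hole sits about 1 mm from the fitted lens axis. The robot is clear, and slice, brush and bottles are at their original pixels.

```bash
python3 -m pendant '[[[0,0,0],0],[[0,0,0],0]]'; python3 -c "
from cell import robot
print(robot.hand_in())"
```

```text
time: 17.2
tool_pos: [0.4787, 0.3689, 0.0736]
tool_rot: [3.136, 0.613, 1.565]
contact_force: [-0.4, -0.3, -0.3]
opening: 0.0917
the job is handed in; nothing more can be done
None
```

The billet is lying on its flat back with the bark up and the exit hole under the lens. I handed the job in at 17.2 s of the 45 s allowed; the system gives no verdict.

- **Getting the lean:** The moves can't tilt the tool. I reached past the arm's limit on the robot's right until the gripper leaned about 35°, and kept that lean for the rest of the job.
- **Tipping and sliding:** I pushed the billet over near its top. I then held its sides at 8 N, slid it level along the mat to the lens (about 61 mm back and 13 mm sideways), opened the fingers and backed away.

**Last checks:**
- **Centring:** The side picture puts the hole about 1 mm from the lens axis, and the wrist camera about 2 mm (hole at 0.597, 0.031; axis fitted at 0.5955, 0.031). I fitted that axis from the pictures, with calibration good to about 2 mm.
- **Surroundings:** The slice, brush and bottles look unmoved, and I saw no sign of contact with the microscope. The arm was well clear with force readings near zero.

**Disagreements:** The hole finder in the wrist pictures was up to 80 mm off, because the gripper partly hid the hole and its top hits were look-alikes. I read the hole's pixel from the pictures by eye instead. While the arm was stretched out, joint 3 read 0.036 rad, slightly under its listed minimum of 0.04. Nothing flagged it, and the moves carried on normally.

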